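# Clamp a strut offcut in the bench quick clamp

### The arm

A 6-joint arm with a two-finger parallel gripper is mounted at the origin on the work surface. World frame = base frame: x ahead of the robot, y to its left, z up, the work surface at z = 0. Lengths are in m, angles in rad, forces in N, time in s.
With the tool pointing down it reaches from about 0.35 to 0.85 m from the base axis. Payload 8.1 kg.
Tool frame: the origin (TCP) lies on the centre line of the jaws, within the pads' length; the fingertips stand robot.tip_reach ahead of it and the grasp point (between the pads) lies 5 mm behind it (robot.tip_reach is the distance from the TCP to the fingertips, in m); z points along the fingers, y is the direction in which the jaws open and shut (so a half turn about z gives the same grasp; the last joint's range is limited). The gripper opens to 93 mm and grips with 3 to 60 N. Pads are 15 mm wide; open, the fingers measure 128 mm over their backs; the gripper's body (75 mm by 188 mm) begins 65 mm behind the grasp point.
Start: joints at [-1.415, 0.13, 1.488, -0, 1.523, -0.085], TCP at [0.143, -0.583, 0.233] pointing down, gripper open.
Joint ranges: [-2.96, 2.96], [-0.89, 2.26], [0.02, 2.5], [-1.34, 4.48], [0, 2.73], [-2.66, 2.66]. Speed limits (rad/s): [2.39, 2.39, 2.79, 3.14, 3.14, 3.14].

### API

Orientations are given as a rotation vector (axis times angle).
In Python, from plant import sensors, read_camera, robot gives the robot as it stands.
- The arm moves only by the tool play_rows, never from a script. Its argument "series" is a list that holds one entry, the list of rows, each a list of 5 numbers: the closure, from -1 (fully open) to 1 (shut), then the shift along the world's x, y, z in m, then the turn about the world's z in rad. A call has 1 to 8 rows; each row is the pose to reach, as a shift and turn from the pose commanded when the call began; what a row does not reach only later rows make up. A row lasts 1/10 s, in which the tool goes at most 50 mm and 8.59 degrees, less where a joint would pass 70% of its speed; a pose out of reach is approached as far as the arm can. A call with a gripper value outside its range is refused whole. The fingers move at their own pace and stop on an object; "force" is the grip in N (left out, the last holds). Time passes only in rows, so rows that repeat a pose let the fingers close. It gives the time, the measured TCP pose, the force and the opening at its end, in the units of the state.
- sensors.read_state(): the state, without advancing time (a new reading comes with each control period).
- read_camera(name): name is "scene" or "top" or "wrist"; returns a dict with "color" (420x560x3 uint8, red, green, blue), "range_z" (420x560 float32, m along the optical axis (not along the pixel's ray), 0 where there is no reading), "intrinsics" (3x3 intrinsics, pixels), "D" ([k1, k2, p1, p2, k3] as OpenCV has them; the pictures are not rectified), "rvec" (rotation vector, rad) and "tvec" (3), from world to camera coordinates, as OpenCV has them. Camera axes: x right, y down, z forward; pixel columns grow to the right and rows downward; lengths in m; the calibration is good to about 2 mm. A picture is of the moment at which its call begins.
- robot.close_job(): hands the job in, once; it reports no verdict.
The state is a dict: "t": time; "q": joint angles; "dq": joint speeds; "joint_torque": joint torques, N m; "tool_pos": TCP position; "orientation": TCP orientation; "force": force on the tool from outside, world axes, zero at the start; "wrist_torque": the same for the moment, N m; "opening": finger opening in m.
Only numpy, scipy, OpenCV 4.12 (cv2) and the standard library are available. Lean on these libraries where they do the work, as an engineer would, in place of code of your own. Each camera call takes 0.05 s, during which the arm holds its last target.

### The job

Among the galvanised fittings on the bench is one short offcut of open strut channel (the U-shaped one, open at the top): lay it lengthwise on the bed of the quick clamp between the two jaws, open side up and centred across the bed, and let go of it. Then squeeze the clamp's trigger against its handle and let it spring back, again and again, until the sliding jaw grips the channel firmly against the fixed jaw; close the jaw with the trigger only, never by pushing on the jaw. Leave the other fittings where they are and finish with your hand off everything.

Things in the scene. Friction and masses are not known exactly. Their poses are not given: they have to be found in the camera images.
- clamp: Quick clamp bolted to the bench (fixed; place and yaw vary). Origin on the bench top under the fixed jaw's face, mid-width; y along the bar from handle to sliding jaw, x across, z up. Base plate 90 mm (x), y -123 to +139 mm, 8 mm thick. Fixed jaw 48 mm wide (x), y -20 to 0, top 83 mm up, rubber face at y 0. A toothed bar 10 mm wide, below 42 mm, runs under the bed and out behind the handle.
- bed (a point): Point on top of the clamp's bed (46 mm above the bench), 37.5 mm from the fixed jaw's face: where the middle of the channel's underside lies once clamped. Axes as clamp. The bed is two grey rails, together 36 mm wide (x -18 to +18 of clamp), y +3 to +135 mm.
- squeeze (a point): Place to squeeze, and where the grasp centre should be: x 0, y -81.5, z 115 mm in clamp, same axes. From above, open wide, one finger behind the handle, the other before the trigger; close along the clamp's y. At this height the handle's rear face is at y -92 mm and stays; the trigger's front face moves from y -46 (released) to -71 mm (pulled).
- handle_top (a point): Middle of the top of the fixed handle, a black upright 30 mm wide (x) and 10 mm thick (y), 154 mm above the bench, at y -87 mm of clamp. The ratchet bar's tail is at y -125 mm minus the jaw's travel.
- trigger (a joint): Dark steel trigger plate between handle and fixed jaw, 26 mm wide, top 150 mm up, pivot at bench level. 0 = released, 0.205 rad = pulled right in; springs back fully when let go, and must, to catch new teeth. Squeeze with 20 N or more, at about 115 mm height. A full squeeze draws the jaw in 6 to 10 mm; less if it did not spring right back. Once tight, the ratchet just slips: extra squeezes do no harm.
- jaw (a joint): Travel of the sliding jaw towards the fixed jaw, along the clamp's -y (m). The gap between the faces is 118 mm minus this. Starts at 0.010 to 0.025, at most 0.060; stays where it is left (16 N of friction) and advances only by squeezing the trigger. Jaw head grey, 40 mm wide, 86 mm high, with a black sprung rubber pad.
- pad (a joint): How far the sprung rubber pad of the sliding jaw is pressed back into the jaw (m), 0 to 0.008. The spring gives 4 N at first touch, then 2 N more per mm. Firmly gripped is over 10 N with the trigger let go, that is 0.003 or more; the jaw can hold up to 16 N (0.006), usually about 15.
- strut_center (a point): Centre (20.5 mm above the underside) of the offcut of strut channel to clamp: galvanised U-section with inturned lips, open upwards, 41 mm wide (its x), 75 mm long (its y), 41 mm high (z), wall 3 mm, about 0.22 kg. Starts on the bench in one of four places among the fittings, at any yaw. Take it across its 41 mm width.
- tube: Bystander: offcut of closed square tube, 41 x 75 (its y) x 41 mm high, flat closed top; origin under its centre.
- outlet_box: Bystander: open steel outlet box 52 x 90 (its y) x 46 mm high; origin under its centre.
- coupling: Bystander: steel conduit coupling standing on end, 48 mm diameter, 52 mm high; origin under its centre.
- nipple: Bystander: short steel pipe nipple standing on end, 31 mm diameter, 60 mm high, in the middle between the four places; origin under its centre.
Mind the look-alikes: they are no part of the job. What is shaped like the part that bears strut_center but blue is not meant.

How it is judged:
On the way, in this order (a step that is already met when the one before it is completed fails the run):
1. the strut channel lies on the clamp's bed between the jaws, open side up, lengthwise, let go and not yet gripped (x of strut_center in the frame of clamp between -0.012 and 0.012 m and z of strut_center in the frame of clamp between 0.0615 and 0.0715 m and angle between strut_center's own z axis and vertical below 0.12 rad and angle between the y axis of strut_center and the y axis of clamp, either way round below 0.14 rad and y of strut_center in the frame of clamp between 0.035 and 0.082 m and contact force between the fingers and strut below 0.3 N and contact force between pad and strut below 8 N), for 0.2 s.
2. the sliding jaw's pad presses the channel with more than 10 N (x of strut_center in the frame of clamp between -0.012 and 0.012 m and z of strut_center in the frame of clamp between 0.0615 and 0.0715 m and angle between strut_center's own z axis and vertical below 0.12 rad and angle between the y axis of strut_center and the y axis of clamp, either way round below 0.14 rad and contact force between pad and strut above 10 N), for 0.1 s.
At the end, for the whole second after the job is handed in: Trigger sprung back (under 0.03 rad); pad presses the channel with over 10 N; channel at rest on the bed, open side up (tilt under 0.12 rad), lengthwise (within 0.14 rad), centred across within 12 mm, its end against the fixed jaw within 4 mm, centre 66.5 mm up within 5 mm (all of step 2 and y of strut_center in the frame of clamp between 0.0335 and 0.0415 m and value of joint trigger below 0.03 rad and linear speed of strut below 0.02 m/s); the robot touches nothing.
It fails at once if the sliding jaw is pushed by the hand or arm with more than 8 N (contact force between any of the fingers, the arm and jaw above 8 N or contact force between any of the fingers, the arm and pad above 8 N).
It fails at once if one of the other fittings is moved by more than 25 mm (distance of any of tube, outlet_box, coupling, nipple from where it was at the start of the episode above 0.025 m).
It also fails if it takes over 72 s, if anything falls off the work surface, if the arm or the gripper's body presses on something with over 40 N, if the wrist force passes 120 N, or if a joint passes its speed limit or range.

## Working session

There is one attempt and no reset: what is moved stays moved. The work goes in short steps, Python scripts to look and compute and a tool call to move; the robot and the scene stay as the last step left them, time stands still between calls to the robot, and variables do not carry over. Pictures are saved under pics/ and viewed, and the job is handed in when it is done.

Besides the shell and the picture viewer there is one more tool, called as name([rows], argument=value, ...), one row to a line, values as JSON. play_rows: Moves the arm, as the interface text tells. Its arguments: {"type":"object","properties":{"series":{"type":"array","items":{"type":"array","items":{"type":"array","items":{"type":"number"}}}},"force":{"type":"number"}},"required":["series"]}

```bash
ls; mkdir -p pics; python3 - <<'E'
from plant import sensors, read_camera, robot
import cv2,numpy as np
s=sensors.read_state();print(s, robot.tip_reach)
for n in ["scene","top"]:
    c=read_camera(n);cv2.imwrite(f"pics/{n}0.png",c["color"][:,:,::-1]);np.save(f"{n}0.npy",c,allow_pickle=True)
    R=cv2.Rodrigues(np.array(c["rvec"]))[0];print(n,-R.T@np.array(c["tvec"]).ravel(),R[2],c["D"])
E
```

```text
pics
{'t': 0.0, 'q': array([-1.41537476e+00,  1.31175861e-01,  1.48925000e+00, -3.31317496e-06,
        1.52298233e+00, -8.53891871e-02]), 'dq': array([ 4.84203107e-04, -1.07663919e-03,  2.11543425e-04,  1.17480654e-03,
       -1.62318470e-03, -2.33740767e-06]), 'joint_torque': array([ 2.81374247e-03, -5.59843397e+01, -4.91753626e+01,  7.69809284e-02,
        3.53053550e-02, -1.95065086e-04]), 'tool_pos': array([ 0.14303875, -0.58215628,  0.23159472]), 'orientation': array([-3.11704640e+00, -3.77133663e-01,  1.04974208e-04]), 'force': array([-0.44545056,  0.52247263,  0.27812475]), 'wrist_torque': array([0.0340095 , 0.00364457, 0.01866532]), 'opening': 0.09303281038319276} 0.014
scene [ 0.99057638 -0.36617932  0.88149044] [-0.50086181  0.31109485 -0.80768647] [-0.093805  0.        0.        0.        0.      ]
top [ 0.37070143 -0.07720806  0.91634742] [ 0.16923392  0.02156585 -0.98533994] [-0.00122681  0.          0.          0.          0.        ]
```

View pics/scene0.png

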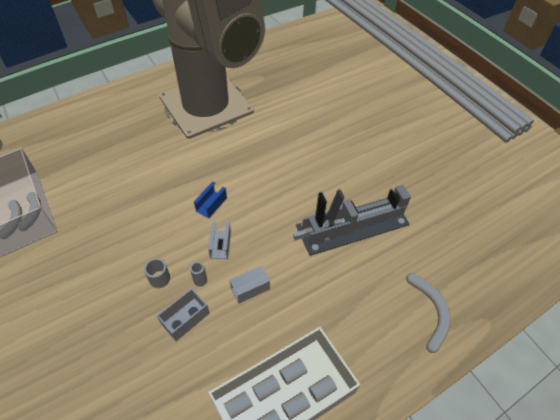

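View pics/top0.png

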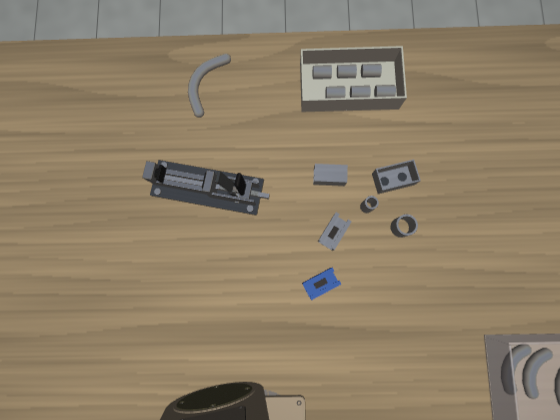

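The grey strut is at about (335,232) in the top image and (220,240) in the scene image. The blue decoy is at top (321,284), and the clamp lies around top (208,187). Next I'll build point clouds and fit the poses.

```bash
cat > h.py <<'E'
import numpy as np, cv2
def cloud(c):
    K=np.array(c["intrinsics"]);D=np.array(c["D"],float);R=cv2.Rodrigues(np.array(c["rvec"]))[0];t=np.array(c["tvec"]).ravel()
    h,w=c["range_z"].shape
    u,v=np.meshgrid(np.arange(w),np.arange(h));p=np.stack([u,v],-1).reshape(-1,1,2).astype(float)
    n=cv2.undistortPoints(p,K,D).reshape(h,w,2);z=c["range_z"].astype(float)
    P=np.dstack([n[...,0]*z,n[...,1]*z,z]);W=(P-t)@R
    W[z==0]=np.nan
    return W
def proj(c,P):
    return cv2.projectPoints(np.array(P,float).reshape(-1,1,3),np.array(c["rvec"],float),np.array(c["tvec"],float),np.array(c["intrinsics"]),np.array(c["D"],float))[0].reshape(-1,2)
def load(n): return np.load(n+".npy",allow_pickle=True).item()
def rectfit(P):
    return cv2.minAreaRect(P[:,:2].astype(np.float32)*1000)
E
python3 - <<'E'
from h import *
for n in ["top0","scene0"]:
    c=load(n);W=cloud(c)
    print(n,"table z",np.nanmedian(W[250:300,100:200,2]) if n=="top0" else np.nanmedian(W[150:180,300:400,2]))
    rs={"top0":dict(strut=(312,205,360,255),clamp=(140,150,275,220)),"scene0":dict(strut=(200,217,238,265),clamp=(285,180,415,255))}[n]
    for k,(a,b,e,d) in rs.items():
        w=W[b:d,a:e].reshape(-1,3)
        for lo,hi in ([(0.03,.06)] if k=="strut" else [(0.004,.013),(.03,.05),(.075,.1),(.13,.17)]):
            q=w[(w[:,2]>lo)&(w[:,2]<hi)]
            print(k,lo,len(q),q.mean(0).round(4),np.median(q[:,2]).round(4),rectfit(q))
    im=c["color"][:,:,::-1]
    for k,(a,b,e,d) in rs.items():
        cv2.imwrite(f"pics/{n}_{k}.png",cv2.resize(im[b:d,a:e],None,fx=5 if k=="clamp" else 10,fy=5 if k=="clamp" else 10,interpolation=cv2.INTER_CUBIC))
E
```

```text
top0 table z -0.0006712017574634766
strut 0.03 289 [ 0.4626 -0.1853  0.0399] 0.04 ((462.7154235839844, -185.726806640625), (40.89787292480469, 74.79319763183594), 57.03350830078125)
clamp 0.004 1720 [0.5679 0.1159 0.0073] 0.0072 ((578.5664672851562, 99.24533081054688), (291.1721496582031, 119.4935302734375), 83.67733001708984)
clamp 0.03 893 [0.5762 0.1214 0.041 ] 0.0415 ((571.3618774414062, 98.97100830078125), (277.7370300292969, 46.71369552612305), 79.41901397705078)
clamp 0.075 546 [0.5829 0.1456 0.0832] 0.0827 ((580.251220703125, 124.26636505126953), (226.29331970214844, 47.78001022338867), 76.91724395751953)
clamp 0.13 178 [0.5602 0.0364 0.1457] 0.1477 ((561.0706787109375, 38.98446273803711), (51.60211944580078, 30.339935302734375), 80.80743408203125)
scene0 table z -0.0019567109121677024
strut 0.03 282 [ 0.4671 -0.1874  0.0398] 0.0397 ((482.8636474609375, -199.72024536132812), (46.48496627807617, 126.2621078491211), 52.81345748901367)
clamp 0.004 1204 [0.6047 0.1019 0.0075] 0.0072 ((562.7249145507812, 115.96730041503906), (263.8037414550781, 145.3031005859375), 77.7001953125)
clamp 0.03 1139 [0.584  0.1069 0.0405] 0.0405 ((577.320556640625, 99.1500244140625), (280.47247314453125, 49.741111755371094), 78.08679962158203)
clamp 0.075 515 [0.5858 0.1282 0.0832] 0.0824 ((582.8751220703125, 124.44672393798828), (227.0469207763672, 48.33136749267578), 77.34233856201172)
clamp 0.13 186 [0.5657 0.0348 0.1441] 0.1453 ((565.505615234375, 38.33576202392578), (51.99596405029297, 29.23501205444336), 77.30137634277344)
```

View pics/top0_clamp.png

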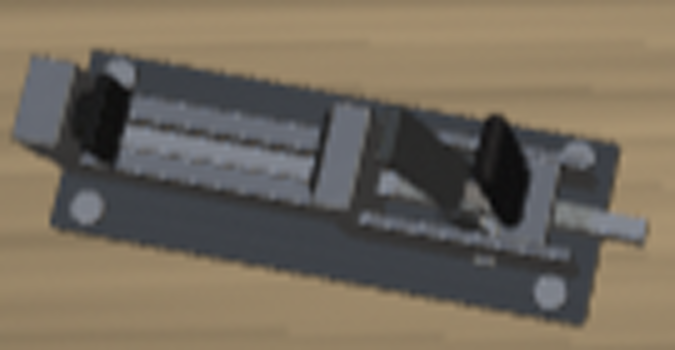

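View pics/top0_strut.png

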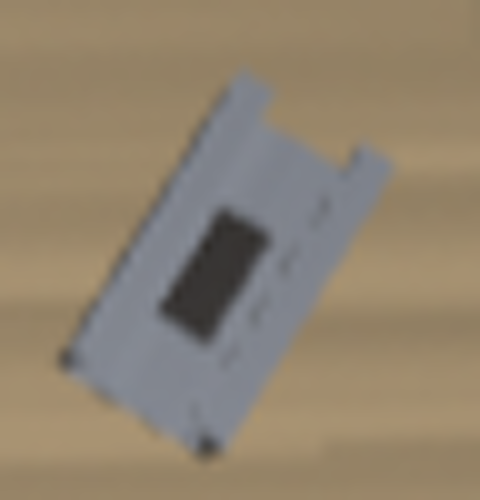

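View pics/scene0_clamp.png

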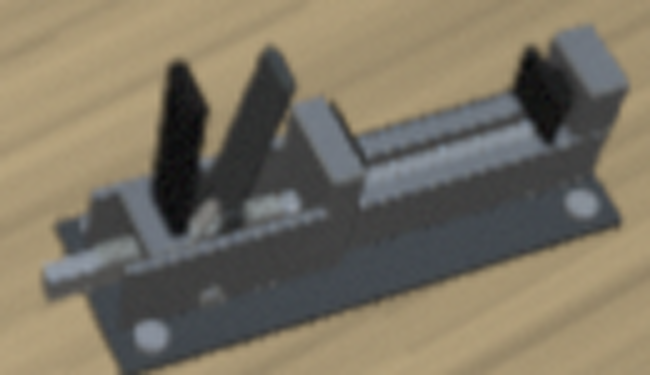

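The strut is confirmed open on top with inturned lips. Now I'll fit the clamp frame from the plate corners and the jaw, checking it in both cameras.

```bash
python3 - <<'E'
from h import *
from scipy.optimize import least_squares
def ray(c,uv,z):
    K=np.array(c["intrinsics"]);R=cv2.Rodrigues(np.array(c["rvec"]))[0];t=np.array(c["tvec"]).ravel()
    n=cv2.undistortPoints(np.array(uv,float).reshape(-1,1,2),K,np.array(c["D"])).reshape(-1,2)
    d=np.c_[n,np.ones(len(n))]@R;o=-R.T@t
    return o+d*((z-o[2])/d[:,2])[:,None]
c=load("top0")
uv=np.array([[93,50],[620,145],[585,325],[52,225]])/5+[140,150]
P=ray(c,uv,.008)
L=np.array([[ -45,139],[-45,-123],[45,-123],[45,139]])/1000
# image: +x world up ; find clamp axes: y dir ~78deg, x dir = y rotated -90 -> ~-12deg (=+x world, up in image)
L[:,0]*=-1
def T(p,l): 
    a=p[2];yd=np.array([np.cos(a),np.sin(a)]);xd=np.array([np.sin(a),-np.cos(a)]);return p[:2]+l[:,:1]*xd+l[:,1:]*yd
r=least_squares(lambda p:(T(p,L)-P[:,:2]).ravel(),[.58,.1,1.36]);print("corners",r.x,np.degrees(r.x[2]),(r.fun*1000).round(1))
p=r.x
for n in ["top0","scene0"]:
    W=cloud(load(n)).reshape(-1,3);W=W[np.isfinite(W[:,0])]
    a=p[2];yd=np.array([np.cos(a),np.sin(a)]);xd=np.array([np.sin(a),-np.cos(a)])
    l=np.c_[(W[:,:2]-p[:2])@xd,(W[:,:2]-p[:2])@yd,W[:,2]]
    l=l[(abs(l[:,0])<.09)&(abs(l[:,1])<.16)]
    for nm,m in dict(fjaw=(abs(l[:,1]+.01)<.025)&(l[:,2]>.08)&(l[:,2]<.086),sj=(l[:,1]>.05)&(l[:,2]>.082)&(l[:,2]<.09),handle=(l[:,1]<-.075)&(l[:,2]>.15),trig=(l[:,1]>-.07)&(l[:,2]>.14)).items():
        q=l[m]; 
        if len(q)>3:print(n,nm,len(q),"min",(q.min(0)*1000).round(1),"max",(q.max(0)*1000).round(1),"mean",(q.mean(0)*1000).round(1), rectfit(q)[2])
    q=l[(l[:,2]>.035)&(l[:,2]<.05)&(l[:,1]>.01)&(l[:,1]<.09)&(abs(l[:,0])<.03)];print("bed",np.percentile(q[:,0]*1000,[1,50,99]).round(1),np.median(q[:,2]))
E
```

```text
corners [0.57472573 0.10180484 1.36581171] 78.2552465995758 [ 1.1  0.1  0.8 -1.4 -0.9 -0.5 -1.   1.7]
top0 fjaw 165 min [-23.5 -17.9  80. ] max [23.9  2.1 85.4] mean [-0.2 -8.1 82.2] 89.59364318847656
top0 sj 181 min [-19.7  99.5  82. ] max [ 20.1 136.5  89.6] mean [  0.2 123.   84.9] 89.27195739746094
top0 handle 58 min [-13.8 -89.  150.1] max [ 14.2 -80.1 155.6] mean [ -0.2 -84.9 152.5] 89.55187225341797
top0 trig 57 min [-12.5 -47.2 140.5] max [ 12.3 -38.7 150.4] mean [ -0.6 -43.4 146.2] 88.85990142822266
bed [-17.7   0.3  18. ] 0.04392565157415631
scene0 fjaw 140 min [-21.4 -16.5  80.1] max [26.6  4.1 85.8] mean [ 2.9 -6.9 82.1] 88.9558334350586
scene0 sj 118 min [-14.8  99.4  82. ] max [ 24.1 136.6  87.6] mean [  5.  124.2  84. ] 0.38738545775413513
scene0 handle 45 min [-11.1 -90.  150.1] max [ 16.9 -79.7 154.2] mean [  3.2 -84.4 151.9] 1.7960187196731567
scene0 trig 49 min [-10.4 -46.3 140.2] max [ 15.  -38.  150.7] mean [  3.6 -42.7 146.2] 88.23651123046875
bed [-15.2   2.8  21.8] 0.0434248731271837
```

play_rows([
  [[-1, 0.2, 0.25, 0, -0.81], [-1, 0.2, 0.25, 0, -0.81], [-1, 0.2, 0.25, 0, -0.81], [-1, 0.2, 0.25, 0, -0.81], [-1, 0.2, 0.25, 0, -0.81], [-1, 0.2, 0.25, 0, -0.81], [-1, 0.2, 0.25, 0, -0.81], [-1, 0.2, 0.25, 0, -0.81]],
], force=30)

```text
t: 0.9
tool_pos: [0.345, -0.3297, 0.2324]
orientation: [-3.016, 0.875, -0.0]
force: [-0.5, 0.2, -0.7]
opening: 0.0929
```

play_rows([
  [[-1, 0.12, 0.146, -0.03, 0], [-1, 0.12, 0.146, -0.03, 0], [-1, 0.12, 0.146, -0.03, 0], [-1, 0.12, 0.146, -0.03, 0], [-1, 0.12, 0.146, -0.03, 0], [-1, 0.12, 0.146, -0.03, 0], [-1, 0.12, 0.146, -0.03, 0]],
])

```text
t: 1.6
tool_pos: [0.4625, -0.1879, 0.2026]
orientation: [3.014, -0.883, -0.0]
force: [-0.7, 0.0, 0.2]
opening: 0.093
```

```bash
cat > st.py <<'E'
from plant import sensors, read_camera, robot
from h import *
def yaw(s):
    R=cv2.Rodrigues(np.array(s["orientation"]))[0];return np.degrees(np.arctan2(R[1,1],R[0,1]))%180
def st():
    s=sensors.read_state();print(round(s["t"],2),"tcp",s["tool_pos"].round(4),"yaw_y",yaw(s).round(2),"q",s["q"].round(2),"F",s["force"].round(1),"op",round(s["opening"],4));return s
E
python3 - <<'E'
from st import *
st();c=read_camera("wrist");cv2.imwrite("pics/w1.png",c["color"][:,:,::-1]);np.save("w1.npy",c,allow_pickle=True)
W=cloud(c);w=W.reshape(-1,3);w=w[np.isfinite(w[:,0])]
q=w[(w[:,2]>.034)&(w[:,2]<.05)&(np.hypot(w[:,0]-.4627,w[:,1]+.1857)<.055)];print(len(q),np.median(q[:,2]),rectfit(q))
c=read_camera("top");np.save("top1.npy",c,allow_pickle=True)
E
```

```text
1.6 tcp [ 0.4625 -0.1879  0.2026] yaw_y 57.34 q [-0.49 -0.13  1.8  -0.    1.47  1.65] F [-0.7  0.   0.2] op 0.093
1632 0.0406921588585048 ((463.8048095703125, -186.06736755371094), (41.13306427001953, 75.4744644165039), 57.02454376220703)
```

View pics/w1.png

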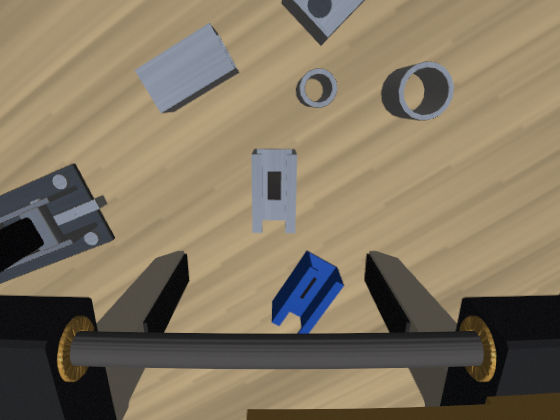

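The wrist view shows the grey strut at about (274,190), and its fit agrees with the top camera to 1 mm. The blue decoy is at about (307,292). I'll check where the TCP's downward path lands in this picture.

```bash
python3 - <<'E'
from h import *
c=load("w1");print(proj(c,[[.4625,-.1879,.02],[.4625,-.1879,.1886],[.4638,-.1861,.02]]))
W=cloud(c);print(W[292,307],W[190,274])
c=load("top0");print(proj(c,[[.4638,-.1861,.04]]))
E
```

```text
[[276.11130642 189.12343549]
 [276.29471327 266.22279696]
 [273.85392154 189.00045137]]
[ 0.3394325  -0.1507206   0.00424062] [ 0.45940897 -0.18334508  0.00319189]
[[335.00667689 230.17640246]]
```

play_rows([
  [[-1, 0.001, 0.002, -0.05, -0.005], [-1, 0.001, 0.002, -0.1, -0.005], [-1, 0.001, 0.002, -0.14, -0.005], [-1, 0.001, 0.002, -0.165, -0.005], [-1, 0.001, 0.002, -0.18, -0.005], [-1, 0.001, 0.002, -0.18, -0.005]],
])

```text
t: 2.3
tool_pos: [0.4616, -0.1848, 0.0202]
orientation: [-3.011, 0.892, 0.007]
force: [-0.2, -0.2, -1.1]
opening: 0.0929
```

play_rows([
  [[0.5, 0, 0, 0, 0], [1, 0, 0, 0, 0], [1, 0, 0, 0, 0], [1, 0, 0, 0, 0], [1, 0, 0, 0, 0], [1, 0, 0, 0, 0], [1, 0, 0, 0, 0], [1, 0, 0, 0, 0]],
], force=30)

```text
t: 3.1
tool_pos: [0.4641, -0.1847, 0.0227]
orientation: [3.013, -0.889, 0.0]
force: [-0.3, -0.1, 0.5]
opening: 0.041
```

```bash
python3 - <<'E'
from st import *
st()
E
```

```text
3.1 tcp [ 0.4641 -0.1847  0.0227] yaw_y 57.11 q [-0.48  0.08  1.95 -0.    1.11  1.66] F [-0.3 -0.1  0.5] op 0.041
```

play_rows([
  [[1, 0, 0, 0.04, 0], [1, 0, 0, 0.09, 0], [1, 0, 0, 0.14, 0], [1, 0, 0, 0.19, 0], [1, 0, 0, 0.2, 0.14], [1, 0, 0.01, 0.2, 0.28], [1, 0.01, 0.03, 0.2, 0.42], [1, 0.02, 0.06, 0.2, 0.56]],
])

```text
t: 3.9
tool_pos: [0.4839, -0.1249, 0.2223]
orientation: [3.141, -0.017, -0.001]
force: [1.1, 0.1, -2.1]
opening: 0.0412
```

play_rows([
  [[1, 0.013, 0.035, 0, 0.14], [1, 0.026, 0.07, 0, 0.28], [1, 0.039, 0.105, 0, 0.42], [1, 0.052, 0.14, 0, 0.56], [1, 0.065, 0.175, 0, 0.7], [1, 0.078, 0.21, 0, 0.84], [1, 0.09, 0.24, 0, 0.98], [1, 0.1, 0.27, 0, 1.12]],
])

```text
t: 4.7
tool_pos: [0.5841, 0.1468, 0.2217]
orientation: [-2.668, -1.658, 0.002]
force: [0.4, -0.4, -2.7]
opening: 0.0407
```

play_rows([
  [[1, 0, 0, 0, 0.14], [1, 0, 0, 0, 0.25], [1, 0, 0, 0, 0.25], [1, 0, 0, 0, 0.25]],
])

```text
t: 5.1
tool_pos: [0.5838, 0.1452, 0.222]
orientation: [-2.45, -1.966, 0.001]
force: [-0.6, -0.0, -2.2]
opening: 0.041
```

```bash
python3 - <<'E'
from st import *
st();c=read_camera("wrist");cv2.imwrite("pics/w2.png",c["color"][:,:,::-1]);np.save("w2.npy",c,allow_pickle=True)
W=cloud(c).reshape(-1,3);W=W[np.isfinite(W[:,0])]
o=np.array([.5751,.1038]);a=np.radians(77.8)
yd=np.array([np.cos(a),np.sin(a)]);xd=np.array([np.sin(a),-np.cos(a)])
l=np.c_[(W[:,:2]-o)@xd,(W[:,:2]-o)@yd,W[:,2]]
l=l[(abs(l[:,0])<.09)&(abs(l[:,1])<.16)]
for nm,m in dict(fjaw=(abs(l[:,1]+.01)<.025)&(l[:,2]>.08)&(l[:,2]<.086),sj=(l[:,1]>.05)&(l[:,2]>.08)&(l[:,2]<.09),base=(l[:,2]>.004)&(l[:,2]<.012)).items():
    q=l[m]
    if len(q)>3:print(nm,len(q),"min",(np.percentile(q,1,0)*1000).round(1),"max",(np.percentile(q,99,0)*1000).round(1),rectfit(q)[1:])
E
```

```text
5.1 tcp [0.5838 0.1452 0.222 ] yaw_y 167.49 q [0.16 0.14 1.5  0.   1.51 0.38] F [-0.6 -0.  -2.2] op 0.041
sj 1785 min [-18.3  98.5  81.7] max [ 20.8 135.3  87.3] ((36.995670318603516, 40.23977279663086), 89.7072525024414)
base 4541 min [-43.3  33.1   5.7] max [ 45.9 139.7   9.7] ((90.6043930053711, 117.30420684814453), 0.19615623354911804)
```

View pics/w2.png

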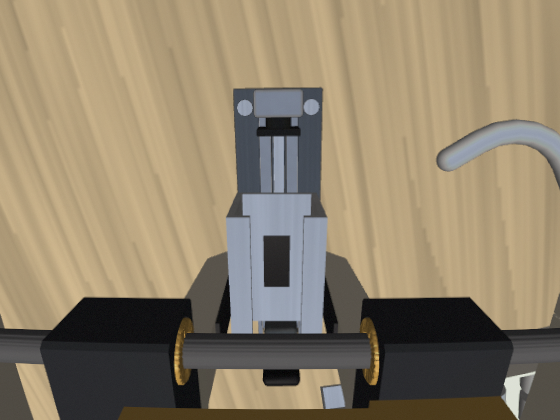

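The pad face is at y≈98 mm and the strut is lined up with the clamp. I'll lower it to just above the bed and let go.

play_rows([
  [[1, 0.001, 0.003, -0.04, 0.006], [1, 0.001, 0.003, -0.08, 0.006], [1, 0.001, 0.003, -0.11, 0.006], [1, 0.001, 0.003, -0.13, 0.006], [1, 0.001, 0.003, -0.145, 0.006], [1, 0.001, 0.003, -0.152, 0.006], [1, 0.001, 0.003, -0.153, 0.006], [1, 0.001, 0.003, -0.153, 0.006]],
])

```text
t: 5.95
tool_pos: [0.586, 0.1484, 0.0708]
orientation: [2.441, 1.976, 0.002]
force: [0.3, -0.9, -2.2]
opening: 0.0405
```

```bash
python3 - <<'E'
from st import *
st()
for n in ["scene","wrist"]:
    c=read_camera(n);im=c["color"][:,:,::-1]
    if n=="scene": im=cv2.resize(im[150:260,270:430],None,fx=5,fy=5)
    cv2.imwrite(f"pics/p3{n}.png",im)
E
```

```text
5.95 tcp [0.586  0.1484 0.0708] yaw_y 167.99 q [0.16 0.27 1.63 0.   1.24 0.37] F [ 0.3 -0.9 -2.2] op 0.0405
```

View pics/p3scene.png

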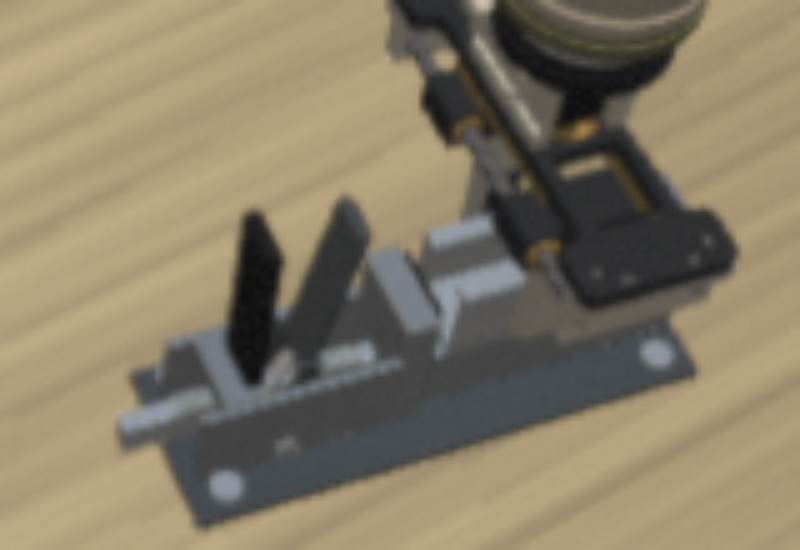

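View pics/p3wrist.png

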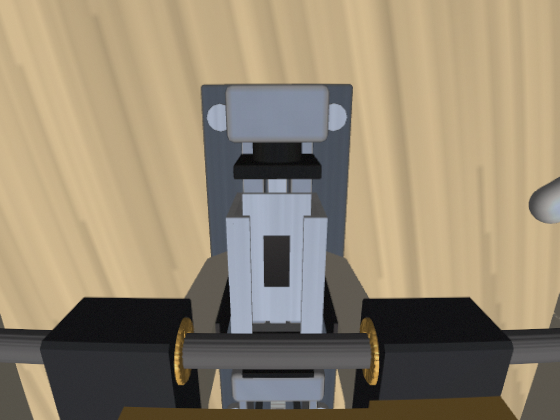

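The strut sits between the jaws, centred, and still hangs freely (−2.2 N, its own weight). I'll go 1 mm lower and release.

play_rows([
  [[1, 0, 0, -0.001, 0], [1, 0, 0, -0.001, 0], [0, 0, 0, -0.001, 0], [-1, 0, 0, -0.001, 0], [-1, 0, 0, -0.001, 0], [-1, 0, 0, -0.001, 0], [-1, 0, 0, -0.001, 0], [-1, 0, 0, -0.001, 0]],
])

```text
t: 6.85
tool_pos: [0.5851, 0.1483, 0.0686]
orientation: [-2.441, -1.978, 0.0]
force: [-0.8, -0.2, 0.0]
opening: 0.0817
```

play_rows([
  [[-1, 0, 0, 0, 0], [-1, 0, 0, 0.03, 0], [-1, 0, 0, 0.08, 0], [-1, 0, 0, 0.13, 0], [-1, 0, 0, 0.153, 0], [-1, 0, 0, 0.153, 0]],
])

```text
t: 7.45
tool_pos: [0.5879, 0.1488, 0.2277]
orientation: [2.437, 1.975, 0.013]
force: [0.3, 0.3, 0.8]
opening: 0.093
```

```bash
cat > chk.py <<'E'
from st import *
def local(W):
    o=np.array([.5759,.1036]);a=np.radians(77.9)
    yd=np.array([np.cos(a),np.sin(a)]);xd=np.array([np.sin(a),-np.cos(a)])
    W=W.reshape(-1,3);W=W[np.isfinite(W[:,0])]
    return np.c_[(W[:,:2]-o)@xd,(W[:,:2]-o)@yd,W[:,2]]
def chk(n,tag):
    c=read_camera(n);cv2.imwrite(f"pics/{tag}.png",c["color"][:,:,::-1]);np.save(tag+".npy",c,allow_pickle=True)
    l=local(cloud(c))
    for nm,m in dict(fjaw=(abs(l[:,1]+.01)<.011)&(l[:,2]>.08)&(l[:,2]<.087),strut=(abs(l[:,0])<.03)&(l[:,1]>.004)&(l[:,1]<.089)&(l[:,2]>.083)&(l[:,2]<.092),sj=(l[:,1]>.09)&(l[:,1]<.14)&(l[:,2]>.08)&(l[:,2]<.09)&(abs(l[:,0])<.03)).items():
        q=l[m]
        if len(q)>9:print(n,nm,len(q),"min",(np.percentile(q,1,0)*1000).round(1),"max",(np.percentile(q,99,0)*1000).round(1),"medz",np.median(q[:,2]).round(4),rectfit(q))
E
python3 - <<'E'
from chk import *
st();chk("wrist","w4");chk("top","t4");chk("scene","s4")
E
```

```text
7.45 tcp [0.5879 0.1488 0.2277] yaw_y 168.02 q [0.16 0.14 1.49 0.   1.51 0.37] F [0.3 0.3 0.8] op 0.093
wrist fjaw 948 min [-22.1 -18.2  80.4] max [24.3  0.9 84.4] medz 0.0826 ((1.0734272003173828, -8.889788627624512), (46.99860763549805, 19.749101638793945), 0.024254027754068375)
wrist strut 1842 min [-20.7  10.5  84.8] max [19.9 84.1 88.3] medz 0.0867 ((-0.39766883850097656, 47.12903594970703), (41.06174850463867, 75.12238311767578), 0.21588782966136932)
wrist sj 1695 min [-19.4  98.7  81.1] max [ 19.6 135.8  87.4] medz 0.0853 ((0.08975601196289062, 117.1722412109375), (39.56520462036133, 37.201759338378906), 0.2267543524503708)
top fjaw 172 min [-23.7 -20.   80.1] max [21.9 -0.6 85.2] medz 0.0819 ((-0.8460712432861328, -9.864011764526367), (47.745399475097656, 20.311243057250977), 3.887040853500366)
top strut 296 min [-22.7   8.7  83.3] max [18.3 82.5 89.2] medz 0.0861 ((-2.0484962463378906, 45.562225341796875), (75.73233795166016, 41.70817565917969), 89.82611083984375)
top sj 46 min [-4.2 97.8 80.5] max [ 18.2 119.8  88.2] medz 0.0836 ((7.085012435913086, 108.49417877197266), (23.42405128479004, 21.94512367248535), 86.20853424072266)
scene fjaw 133 min [-21.3 -19.   80.1] max [24.5  0.4 86. ] medz 0.082 ((1.5602569580078125, -9.38885498046875), (19.99864387512207, 47.299400329589844), 88.35549926757812)
scene strut 240 min [-20.9  10.8  83.2] max [21.8 85.4 89.7] medz 0.0858 ((1.1194038391113281, 48.24919891357422), (76.19111633300781, 43.64358139038086), 88.572998046875)
scene sj 157 min [-16.6  98.1  80.2] max [ 22.6 134.4  86.8] medz 0.0834 ((3.2523326873779297, 116.37198638916016), (37.12826156616211, 41.09273910522461), 88.37940979003906)
```

View pics/w4.png

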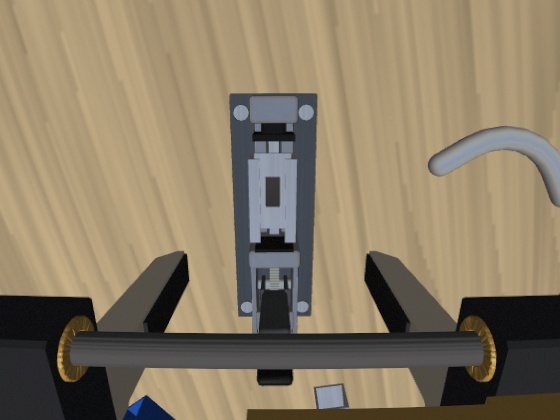

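The strut is on the bed: x within about 1–2 mm, y ≈ 46 mm, top at 87 mm, yaw error under 0.3° (wrist camera). Next I'll move over the handle and turn for the squeeze.

play_rows([
  [[-1, -0.004, -0.02, 0, -0.14], [-1, -0.008, -0.04, 0, -0.28], [-1, -0.012, -0.06, 0, -0.42], [-1, -0.016, -0.08, 0, -0.56], [-1, -0.02, -0.1, 0, -0.7], [-1, -0.025, -0.121, 0, -0.84], [-1, -0.025, -0.121, 0, -0.98], [-1, -0.025, -0.121, 0, -1.12]],
])

```text
t: 8.4
tool_pos: [0.5587, 0.0265, 0.2189]
orientation: [-3.119, -0.368, 0.007]
force: [0.6, 0.8, -0.3]
opening: 0.0931
```

play_rows([
  [[-1, 0, 0, 0, -0.14], [-1, 0, 0, 0, -0.28], [-1, 0, 0, 0, -0.42], [-1, 0, 0, 0, -0.452], [-1, 0, 0, 0, -0.452]],
])

```text
t: 8.9
tool_pos: [0.5589, 0.0273, 0.2191]
orientation: [3.124, -0.33, -0.006]
force: [-0.2, 0.8, 0.0]
opening: 0.0932
```

```bash
python3 - <<'E'
from chk import *
s=st();p=local(np.array(s["tool_pos"])[None]);print((p*1000).round(1))
c=read_camera("wrist");cv2.imwrite("pics/w5.png",c["color"][:,:,::-1]);l=local(cloud(c))
for nm,m in dict(handle=(l[:,1]<-.07)&(l[:,1]>-.1)&(l[:,2]>.15)&(l[:,2]<.157)&(abs(l[:,0])<.03),trig=(l[:,1]>-.07)&(l[:,1]<-.02)&(abs(l[:,0])<.03)&(l[:,2]>.135)&(l[:,2]<.155)).items():
    q=l[m];print(nm,len(q),(np.percentile(q,1,0)*1000).round(1),(np.percentile(q,99,0)*1000).round(1)) if len(q) else 0
E
```

```text
8.9 tcp [0.5589 0.0273 0.2191] yaw_y 77.93 q [-0.04  0.03  1.62  0.    1.5   1.74] F [-0.2  0.8  0. ] op 0.0932
[[ -0.7 -78.1 219.1]]
handle 572 [-11.6 -91.2 150.2] [ 15.9 -81.8 154.9]
trig 562 [ -9.8 -49.8 135.6] [ 14.2 -40.6 150.1]
```

View pics/w5.png

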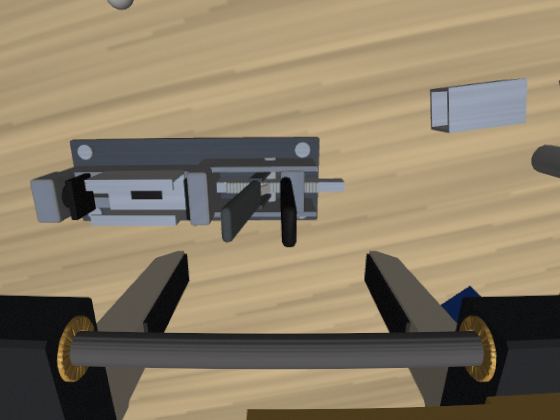

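Handle at about (288,210), trigger at about (240,210), both between the fingers. Descending around them.

play_rows([
  [[-1, 0.002, 0, -0.03, 0], [-1, 0.002, 0, -0.06, 0], [-1, 0.002, 0, -0.09, 0], [-1, 0.002, 0, -0.105, 0], [-1, 0.002, 0, -0.11, 0], [-1, 0.002, 0, -0.11, 0], [-1, 0.001, -0.004, -0.11, 0], [-1, 0.001, -0.004, -0.11, 0]],
])

```text
t: 9.75
tool_pos: [0.5623, 0.0228, 0.1135]
orientation: [3.124, -0.33, 0.004]
force: [0.2, -0.6, 0.5]
opening: 0.0929
```

```bash
python3 - <<'E'
from chk import *
s=st();p=local(np.array(s["tool_pos"])[None]);print((p*1000).round(1))
c=read_camera("scene");cv2.imwrite("pics/s6.png",cv2.resize(c["color"][130:260,250:430,::-1],None,fx=4,fy=4))
E
```

```text
9.75 tcp [0.5623 0.0228 0.1135] yaw_y 77.95 q [-0.05  0.12  1.73 -0.    1.3   1.73] F [ 0.2 -0.6  0.5] op 0.0929
[[  3.6 -81.9 113.5]]
```

View pics/s6.png

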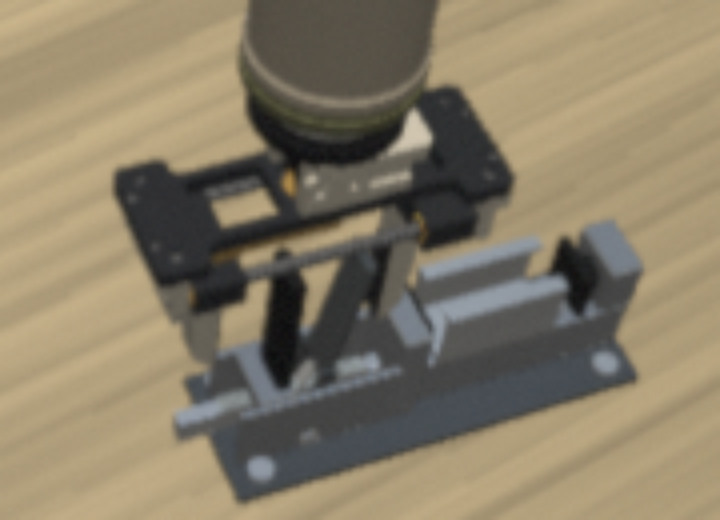

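Fingers are either side of the handle and trigger. First squeeze.

play_rows([
  [[1, 0, 0, 0, 0], [1, 0, 0, 0, 0], [1, 0, 0, 0, 0], [1, 0, 0, 0, 0], [1, 0, 0, 0, 0], [1, 0, 0, 0, 0], [1, 0, 0, 0, 0], [1, 0, 0, 0, 0]],
], force=35)

```text
t: 10.6
tool_pos: [0.5622, 0.0249, 0.113]
orientation: [-3.122, 0.328, -0.004]
force: [0.1, 8.5, 6.3]
opening: 0.0333
```

```bash
python3 - <<'E'
from chk import *
s=st();p=local(np.array(s["tool_pos"])[None]);print((p*1000).round(1))
chk("top","t7");chk("scene","s7")
c=load("s7");cv2.imwrite("pics/s7.png",cv2.resize(c["color"][130:260,250:430,::-1],None,fx=4,fy=4))
E
```

```text
10.6 tcp [0.5622 0.0249 0.113 ] yaw_y 78.0 q [-0.05  0.12  1.73  0.    1.3   1.73] F [0.1 8.5 6.3] op 0.0333
[[  3.1 -79.8 113. ]]
top fjaw 35 min [-24.1 -19.   80.4] max [-9.2 -0.3 85.1] medz 0.0819 ((-18.525489807128906, -7.8187255859375), (21.74261474609375, 12.450754165649414), 65.6285400390625)
top strut 190 min [-22.7   9.7  83.5] max [18.2 82.5 89.2] medz 0.0862 ((-2.265329360961914, 46.442955017089844), (75.09809112548828, 41.44384002685547), 89.59139251708984)
scene fjaw 132 min [-20.4 -18.9  80.2] max [25.4  0.5 85.3] medz 0.0818 ((2.764873504638672, -9.228238105773926), (46.72138977050781, 19.64839744567871), 0.0619293637573719)
scene strut 243 min [-20.   10.2  83.2] max [21.4 85.  88.9] medz 0.0857 ((0.6155242919921875, 48.022918701171875), (77.26043701171875, 42.85847854614258), 88.59983825683594)
scene sj 156 min [-16.8  93.1  80.2] max [ 22.2 129.   86.9] medz 0.0833 ((1.65924072265625, 111.5804214477539), (36.7408447265625, 41.06671905517578), 86.93045043945312)
```

View pics/s7.png

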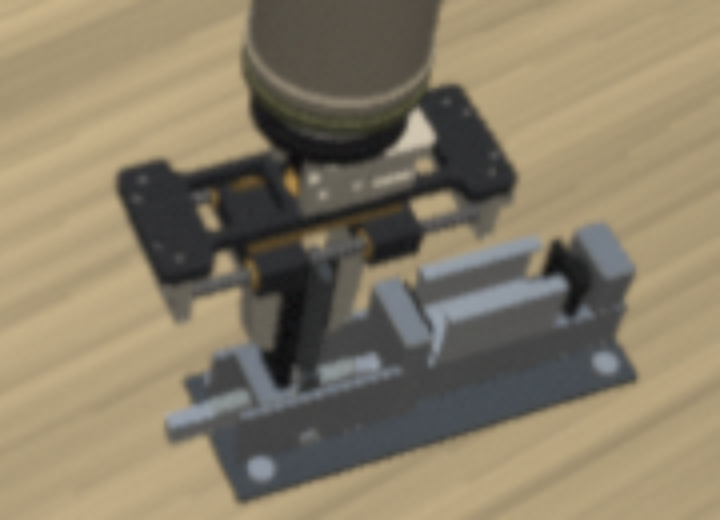

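The jaw has moved in about 5 mm and the opening is 33 mm, so the trigger isn't fully pulled. Holding longer.

play_rows([
  [[1, 0, 0, 0, 0], [1, 0, 0, 0, 0], [1, 0, 0, 0, 0], [1, 0, 0, 0, 0]],
])

```text
t: 11.1
tool_pos: [0.562, 0.0236, 0.113]
orientation: [-3.123, 0.329, -0.003]
force: [-1.9, 0.7, 7.4]
opening: 0.0209
```

play_rows([
  [[-1, 0, 0, 0, 0], [-1, 0, 0, 0, 0], [-1, 0, 0, 0, 0], [-1, 0, 0, 0, 0], [-1, 0, 0, 0, 0], [-1, 0, 0, 0, 0], [-1, 0, 0, 0, 0], [-1, 0, 0, 0, 0]],
])

```text
t: 11.9
tool_pos: [0.5608, 0.0232, 0.1113]
orientation: [3.124, -0.33, -0.001]
force: [-0.1, 0.3, -1.2]
opening: 0.0804
```

```bash
python3 - <<'E'
from chk import *
s=st();p=local(np.array(s["tool_pos"])[None]);print((p*1000).round(1))
chk("scene","s8")
c=load("s8");cv2.imwrite("pics/s8.png",cv2.resize(c["color"][130:260,250:430,::-1],None,fx=4,fy=4))
E
```

```text
11.9 tcp [0.5608 0.0232 0.1113] yaw_y 77.96 q [-0.05  0.12  1.73 -0.    1.3   1.73] F [-0.1  0.3 -1.2] op 0.0804
[[  2.1 -81.7 111.3]]
scene fjaw 108 min [-15.9 -18.2  80.1] max [25.1  0.5 84.7] medz 0.0823 ((3.4807662963867188, -8.827604293823242), (45.18329620361328, 19.082565307617188), 0.7321447730064392)
scene strut 245 min [-20.2  10.4  83.1] max [21.5 85.4 88.9] medz 0.0858 ((0.3489570617675781, 47.97659683227539), (77.06522369384766, 43.22140121459961), 89.43631744384766)
scene sj 156 min [-16.7  91.7  80.2] max [ 22.3 126.2  87.4] medz 0.0832 ((2.8818225860595703, 109.3443603515625), (36.59825134277344, 41.0677375793457), 87.54694366455078)
```

View pics/s8.png

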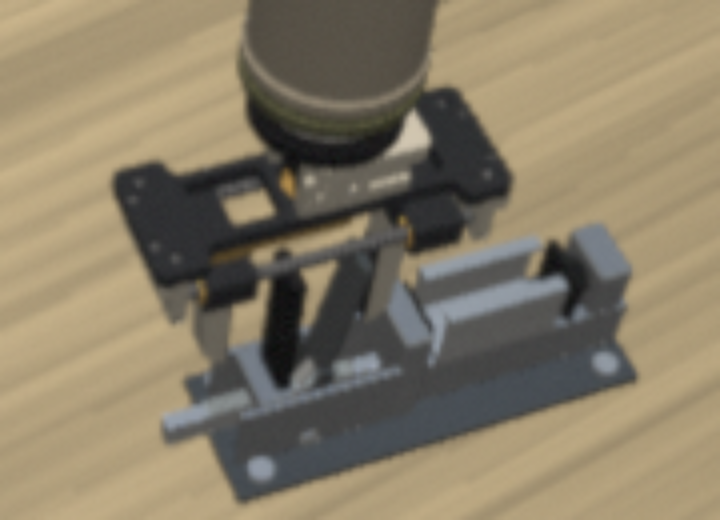

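A full squeeze reached 20.9 mm opening and the jaw advanced about 7 mm. I'll repeat, with full openings between squeezes.

play_rows([
  [[-1, 0, 0, 0, 0], [-1, 0, 0, 0, 0], [1, 0, 0, 0, 0], [1, 0, 0, 0, 0], [1, 0, 0, 0, 0], [1, 0, 0, 0, 0], [1, 0, 0, 0, 0], [1, 0, 0, 0, 0]],
])

```text
t: 12.75
tool_pos: [0.5619, 0.0247, 0.1126]
orientation: [-3.122, 0.329, -0.003]
force: [0.0, 8.7, 5.5]
opening: 0.0498
```

play_rows([
  [[1, 0, 0, 0, 0], [1, 0, 0, 0, 0], [1, 0, 0, 0, 0], [1, 0, 0, 0, 0], [1, 0, 0, 0, 0], [1, 0, 0, 0, 0]],
])

```text
t: 13.35
tool_pos: [0.5619, 0.0237, 0.1129]
orientation: [-3.123, 0.329, -0.003]
force: [-1.0, 1.8, 7.0]
opening: 0.021
```

play_rows([
  [[-1, 0, 0, 0, 0], [-1, 0, 0, 0, 0], [-1, 0, 0, 0, 0], [-1, 0, 0, 0, 0], [-1, 0, 0, 0, 0], [-1, 0, 0, 0, 0], [-1, 0, 0, 0, 0], [-1, 0, 0, 0, 0]],
])

```text
t: 14.15
tool_pos: [0.5608, 0.0233, 0.1113]
orientation: [3.124, -0.33, -0.001]
force: [0.1, 0.5, -0.5]
opening: 0.08
```

play_rows([
  [[-1, 0, 0, 0, 0], [-1, 0, 0, 0, 0], [1, 0, 0, 0, 0], [1, 0, 0, 0, 0], [1, 0, 0, 0, 0], [1, 0, 0, 0, 0], [1, 0, 0, 0, 0], [1, 0, 0, 0, 0]],
])

```text
t: 14.95
tool_pos: [0.5619, 0.0247, 0.1126]
orientation: [-3.122, 0.328, -0.003]
force: [-0.3, 9.4, 5.3]
opening: 0.0496
```

play_rows([
  [[1, 0, 0, 0, 0], [1, 0, 0, 0, 0], [1, 0, 0, 0, 0], [1, 0, 0, 0, 0], [1, 0, 0, 0, 0], [1, 0, 0, 0, 0]],
])

```text
t: 15.55
tool_pos: [0.5619, 0.0237, 0.1129]
orientation: [-3.123, 0.329, -0.003]
force: [-2.3, 2.2, 8.7]
opening: 0.0208
```

play_rows([
  [[-1, 0, 0, 0, 0], [-1, 0, 0, 0, 0], [-1, 0, 0, 0, 0], [-1, 0, 0, 0, 0], [-1, 0, 0, 0, 0], [-1, 0, 0, 0, 0], [-1, 0, 0, 0, 0], [-1, 0, 0, 0, 0]],
])

```text
t: 16.35
tool_pos: [0.5608, 0.0232, 0.1114]
orientation: [3.124, -0.33, -0.001]
force: [-0.7, 0.7, 0.4]
opening: 0.0804
```

```bash
python3 - <<'E'
from chk import *
s=st();p=local(np.array(s["tool_pos"])[None]);print((p*1000).round(1))
chk("scene","s9")
c=load("s9");cv2.imwrite("pics/s9.png",cv2.resize(c["color"][130:260,250:430,::-1],None,fx=4,fy=4))
E
```

```text
16.35 tcp [0.5608 0.0232 0.1114] yaw_y 77.95 q [-0.05  0.12  1.73 -0.    1.3   1.73] F [-0.7  0.7  0.4] op 0.0804
[[  2.1 -81.7 111.4]]
scene fjaw 108 min [-17.2 -19.   80.1] max [26.5  0.2 84.5] medz 0.0818 ((3.28912353515625, -9.1331787109375), (19.686084747314453, 46.9566535949707), 87.85569763183594)
scene strut 243 min [-22.5   5.5  83.2] max [21.3 81.5 89.5] medz 0.0859 ((-0.08149909973144531, 44.94217300415039), (81.12779235839844, 42.98551940917969), 86.43830871582031)
scene sj 126 min [-15.9  93.   80.2] max [ 21.8 114.6  86.5] medz 0.0835 ((2.7426528930664062, 103.09756469726562), (39.47578430175781, 23.988018035888672), 4.253499507904053)
```

View pics/s9.png

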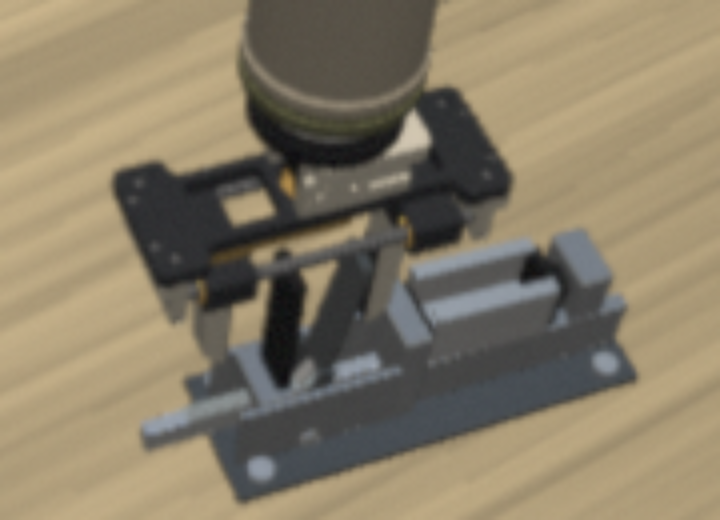

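The pad now pushes the channel towards the fixed jaw. Two more squeezes, then a check.

play_rows([
  [[-1, 0, 0, 0, 0], [-1, 0, 0, 0, 0], [1, 0, 0, 0, 0], [1, 0, 0, 0, 0], [1, 0, 0, 0, 0], [1, 0, 0, 0, 0], [1, 0, 0, 0, 0], [1, 0, 0, 0, 0]],
])

```text
t: 17.2
tool_pos: [0.5619, 0.0248, 0.1127]
orientation: [-3.122, 0.328, -0.003]
force: [1.0, 8.9, 5.4]
opening: 0.0498
```

play_rows([
  [[1, 0, 0, 0, 0], [1, 0, 0, 0, 0], [1, 0, 0, 0, 0], [1, 0, 0, 0, 0], [1, 0, 0, 0, 0], [1, 0, 0, 0, 0]],
])

```text
t: 17.8
tool_pos: [0.5619, 0.0237, 0.113]
orientation: [-3.123, 0.329, -0.003]
force: [-2.7, 2.1, 8.3]
opening: 0.0206
```

play_rows([
  [[-1, 0, 0, 0, 0], [-1, 0, 0, 0, 0], [-1, 0, 0, 0, 0], [-1, 0, 0, 0, 0], [-1, 0, 0, 0, 0], [-1, 0, 0, 0, 0], [-1, 0, 0, 0, 0], [-1, 0, 0, 0, 0]],
])

```text
t: 18.6
tool_pos: [0.5608, 0.0233, 0.1113]
orientation: [3.124, -0.33, -0.001]
force: [0.1, 0.6, 0.2]
opening: 0.0803
```

play_rows([
  [[-1, 0, 0, 0, 0], [-1, 0, 0, 0, 0], [1, 0, 0, 0, 0], [1, 0, 0, 0, 0], [1, 0, 0, 0, 0], [1, 0, 0, 0, 0], [1, 0, 0, 0, 0], [1, 0, 0, 0, 0]],
])

```text
t: 19.4
tool_pos: [0.562, 0.0254, 0.1129]
orientation: [-3.121, 0.328, -0.003]
force: [-1.6, 12.8, 9.0]
opening: 0.0497
```

play_rows([
  [[1, 0, 0, 0, 0], [1, 0, 0, 0, 0], [1, 0, 0, 0, 0], [1, 0, 0, 0, 0], [1, 0, 0, 0, 0], [1, 0, 0, 0, 0]],
])

```text
t: 20.0
tool_pos: [0.562, 0.0236, 0.1134]
orientation: [-3.123, 0.329, -0.003]
force: [-2.8, 1.4, 10.1]
opening: 0.0209
```

play_rows([
  [[-1, 0, 0, 0, 0], [-1, 0, 0, 0, 0], [-1, 0, 0, 0, 0], [-1, 0, 0, 0, 0], [-1, 0, 0, 0, 0], [-1, 0, 0, 0, 0], [-1, 0, 0, 0, 0], [-1, 0, 0, 0, 0]],
])

```text
t: 20.8
tool_pos: [0.5608, 0.0232, 0.1114]
orientation: [3.124, -0.33, -0.001]
force: [0.0, 2.0, -1.4]
opening: 0.0802
```

```bash
python3 - <<'E'
from chk import *
s=st();p=local(np.array(s["tool_pos"])[None]);print((p*1000).round(1))
chk("scene","s10")
c=load("s10");cv2.imwrite("pics/s10.png",cv2.resize(c["color"][130:260,250:430,::-1],None,fx=4,fy=4))
E
```

```text
20.8 tcp [0.5608 0.0232 0.1114] yaw_y 77.95 q [-0.05  0.12  1.73 -0.    1.3   1.73] F [ 0.   2.  -1.4] op 0.0802
[[  2.1 -81.7 111.4]]
scene fjaw 106 min [-16.9 -18.8  80.1] max [25.2  0.2 85.2] medz 0.0822 ((4.976146697998047, -9.394570350646973), (44.86629104614258, 19.223512649536133), 0.7467096447944641)
scene strut 261 min [-22.5   4.4  83.1] max [20.6 88.5 89.7] medz 0.0857 ((-0.3879814147949219, 46.504329681396484), (85.18562316894531, 43.932735443115234), 88.43881225585938)
scene sj 84 min [-15.6  90.3  80.9] max [ 21.5 105.7  86.9] medz 0.084 ((2.2151412963867188, 97.9729995727539), (15.688546180725098, 39.40598678588867), 89.28751373291016)
```

View pics/s10.png

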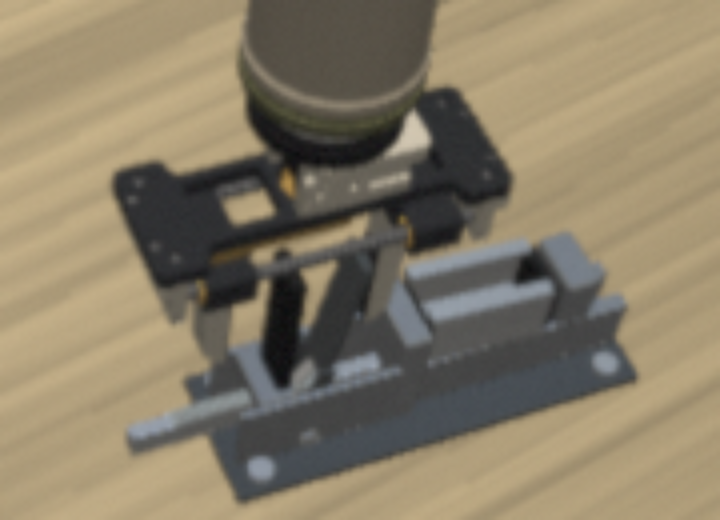

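The jaw has travelled about 29 mm, which puts the pad roughly 5 mm in. Two more squeezes are harmless and will saturate the grip.

play_rows([
  [[-1, 0, 0, 0, 0], [-1, 0, 0, 0, 0], [1, 0, 0, 0, 0], [1, 0, 0, 0, 0], [1, 0, 0, 0, 0], [1, 0, 0, 0, 0], [1, 0, 0, 0, 0], [1, 0, 0, 0, 0]],
])

```text
t: 21.65
tool_pos: [0.5622, 0.0259, 0.1132]
orientation: [-3.12, 0.327, -0.003]
force: [-1.0, 14.6, 9.6]
opening: 0.0502
```

play_rows([
  [[1, 0, 0, 0, 0], [1, 0, 0, 0, 0], [1, 0, 0, 0, 0], [1, 0, 0, 0, 0], [1, 0, 0, 0, 0], [1, 0, 0, 0, 0]],
])

```text
t: 22.25
tool_pos: [0.5619, 0.0237, 0.1129]
orientation: [-3.123, 0.329, -0.003]
force: [-1.7, 2.7, 7.4]
opening: 0.0211
```

play_rows([
  [[-1, 0, 0, 0, 0], [-1, 0, 0, 0, 0], [-1, 0, 0, 0, 0], [-1, 0, 0, 0, 0], [-1, 0, 0, 0, 0], [-1, 0, 0, 0, 0], [-1, 0, 0, 0, 0], [-1, 0, 0, 0, 0]],
])

```text
t: 23.05
tool_pos: [0.5607, 0.0232, 0.1112]
orientation: [3.124, -0.33, -0.002]
force: [0.6, 0.0, -1.7]
opening: 0.0802
```

play_rows([
  [[-1, 0, 0, 0, 0], [-1, 0, 0, 0, 0], [1, 0, 0, 0, 0], [1, 0, 0, 0, 0], [1, 0, 0, 0, 0], [1, 0, 0, 0, 0], [1, 0, 0, 0, 0], [1, 0, 0, 0, 0]],
])

```text
t: 23.85
tool_pos: [0.5622, 0.0259, 0.1132]
orientation: [-3.12, 0.327, -0.003]
force: [-0.5, 13.2, 7.6]
opening: 0.0498
```

play_rows([
  [[1, 0, 0, 0, 0], [1, 0, 0, 0, 0], [1, 0, 0, 0, 0], [1, 0, 0, 0, 0], [1, 0, 0, 0, 0], [1, 0, 0, 0, 0]],
])

```text
t: 24.45
tool_pos: [0.5619, 0.0237, 0.1129]
orientation: [-3.123, 0.329, -0.003]
force: [-0.8, 2.6, 6.8]
opening: 0.0209
```

play_rows([
  [[-1, 0, 0, 0, 0], [-1, 0, 0, 0, 0], [-1, 0, 0, 0, 0], [-1, 0, 0, 0, 0], [-1, 0, 0, 0, 0], [-1, 0, 0, 0, 0], [-1, 0, 0, 0, 0], [-1, 0, 0, 0, 0]],
])

```text
t: 25.25
tool_pos: [0.5607, 0.0232, 0.1112]
orientation: [3.124, -0.33, -0.002]
force: [-0.2, 1.0, -1.2]
opening: 0.0803
```

play_rows([
  [[-1, 0, 0, 0, 0], [-1, 0, 0, 0, 0], [-1, 0, 0, 0, 0], [-1, 0.001, 0.004, 0, 0], [-1, 0.001, 0.004, 0, 0], [-1, 0.001, 0.004, 0.02, 0], [-1, 0.001, 0.004, 0.05, 0], [-1, 0.001, 0.004, 0.08, 0]],
])

```text
t: 26.05
tool_pos: [0.5616, 0.0274, 0.192]
orientation: [3.124, -0.329, -0.002]
force: [1.1, -0.2, -0.7]
opening: 0.0926
```

play_rows([
  [[-1, 0, 0, 0.04, 0], [-1, 0, 0, 0.08, 0], [-1, -0.03, -0.04, 0.08, 0], [-1, -0.06, -0.08, 0.08, 0], [-1, -0.09, -0.12, 0.08, 0], [-1, -0.09, -0.12, 0.08, 0]],
])

```text
t: 26.65
tool_pos: [0.4696, -0.0966, 0.2719]
orientation: [3.122, -0.337, -0.0]
force: [0.5, 0.6, -0.8]
opening: 0.093
```

```bash
python3 - <<'E'
from chk import *
s=st()
chk("top","t11");chk("scene","s11")
for a in ("t11","s11"):
    l=local(cloud(load(a)))
    q=l[(l[:,1]>-.07)&(l[:,1]<-.02)&(abs(l[:,0])<.03)&(l[:,2]>.135)&(l[:,2]<.155)];print("trig",len(q),(np.percentile(q,1,0)*1000).round(1),(np.percentile(q,99,0)*1000).round(1))
    q=l[(abs(l[:,0])<.03)&(l[:,2]>.078)&(l[:,2]<.09)&(l[:,1]>-.03)];h=np.histogram(q[:,1],np.arange(-.022,.112,.004))[0];print(h)
c=load("s11");cv2.imwrite("pics/s11.png",cv2.resize(c["color"][150:260,270:430,::-1],None,fx=5,fy=5))
c=load("t11");cv2.imwrite("pics/t11.png",c["color"][:,:,::-1])
E
```

```text
26.65 tcp [ 0.4696 -0.0966  0.2719] yaw_y 77.69 q [-0.31 -0.21  1.75 -0.    1.6   1.48] F [ 0.5  0.6 -0.8] op 0.093
top strut 207 min [-24.   35.2  83.1] max [17.5 88.7 90. ] medz 0.0861 ((-3.142179489135742, 61.04608154296875), (56.02934265136719, 41.720455169677734), 89.40008544921875)
top sj 122 min [-20.8  90.2  81.4] max [ 18.  105.6  88.2] medz 0.0848 ((-1.0132408142089844, 97.9985122680664), (15.90400218963623, 40.0621452331543), 89.79560089111328)
scene fjaw 131 min [-20.8 -18.7  80. ] max [24.3  0.6 85.3] medz 0.082 ((1.6364803314208984, -8.956363677978516), (19.554874420166016, 46.7836799621582), 89.35212707519531)
scene strut 256 min [-22.2   4.7  83. ] max [21.  88.2 89.5] medz 0.0858 ((-0.0869140625, 46.284812927246094), (86.50480651855469, 41.58171844482422), 85.8354721069336)
scene sj 89 min [-15.8  90.1  80.1] max [ 21.3 105.5  86.8] medz 0.0838 ((2.693866729736328, 98.10526275634766), (15.916919708251953, 37.9359245300293), 89.37857818603516)Traceback (most recent call last):
  File "<stdin>", line 6, in <module>
    return _quantile_unchecked(
        a, q, axis, out, overwrite_input, method, keepdims, weights)
    return _ureduce(a,
                    func=_quantile_ureduce_func,
    ...<5 lines>...
                    overwrite_input=overwrite_input,
                    method=method)
    r = func(a, **kwargs)
    result = _quantile(arr,
                       quantiles=q,
    ...<2 lines>...
                       out=out,
                       weights=wgt)
    slices_having_nans = np.isnan(arr[-1, ...])
                                  ~~~^^^^^^^^^
IndexError: index -1 is out of bounds for axis 0 with size 0
```

View pics/s11.png

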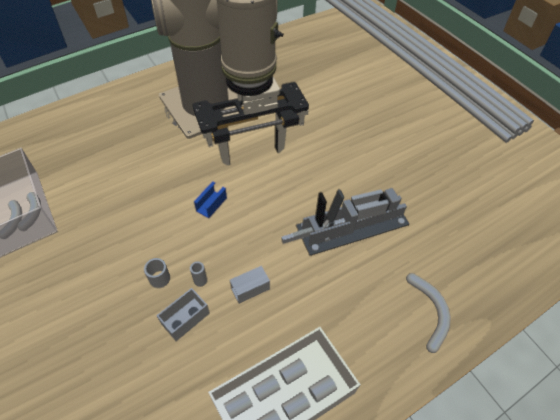

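View pics/t11.png

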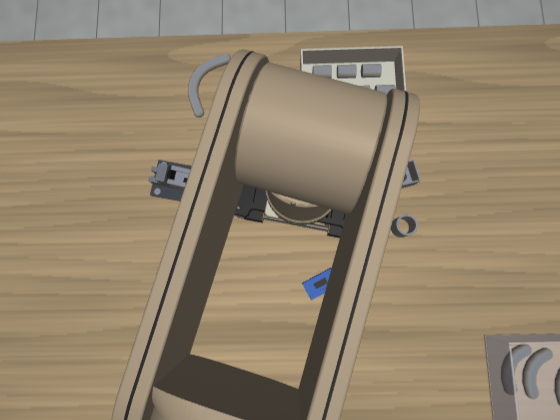

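Arm clear, other fittings in their starting places. A last check on the trigger and the strut's position from the saved scene cloud and a crop.

```bash
python3 - <<'E'
from h import *
import chk
for a in ("s4","s11"):
    l=chk.local(cloud(load(a)))
    q=l[(l[:,1]>-.078)&(l[:,1]<-.02)&(abs(l[:,0])<.03)&(l[:,2]>.135)&(l[:,2]<.155)];print(a,"trig",len(q),(np.percentile(q,1,0)*1000).round(1),(np.percentile(q,99,0)*1000).round(1))
    q=l[(abs(l[:,0])<.03)&(l[:,2]>.0845)&(l[:,2]<.09)&(l[:,1]>-.03)];print(np.arange(-20,110,4)[:33]);print(np.histogram(q[:,1],np.arange(-.022,.112,.004))[0])
c=load("s11");cv2.imwrite("pics/s11b.png",cv2.resize(c["color"][170:255,275:420,::-1],None,fx=5,fy=5,interpolation=cv2.INTER_CUBIC))
E
```

```text
s4 trig 68 [ -9.6 -49.1 135.5] [ 14.7 -39.1 149.4]
[-20 -16 -12  -8  -4   0   4   8  12  16  20  24  28  32  36  40  44  48
  52  56  60  64  68  72  76  80  84  88  92  96 100 104 108]
[ 0  1  3  0  4  0  0  1  9  9 12 11 12 13 11 10  9 10 10 10  8  6  9 10
 10  8  8  0  0  0  0  0  0]
s11 trig 67 [ -9.6 -49.  135.5] [ 14.4 -40.1 149.8]
[-20 -16 -12  -8  -4   0   4   8  12  16  20  24  28  32  36  40  44  48
  52  56  60  64  68  72  76  80  84  88  92  96 100 104 108]
[ 0  2  3  1  0  3 10  8 12 11 15 11 12 11  9 10  8  7 12  8 11  6  6 11
  9  0  1  8  7  9  6  6  0]
```

View pics/s11b.png

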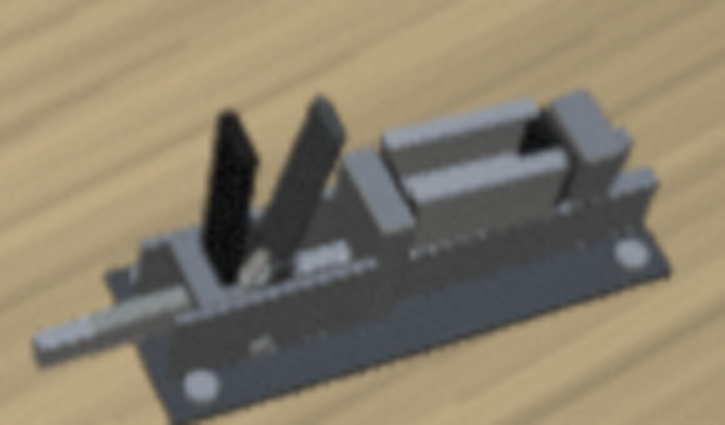

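The channel is seated between the jaws and open side up, with the pad pressed in. The trigger is back at its starting position (same cloud as before the squeezes). Handing in.

```bash
python3 -c "
from plant import robot; print(robot.close_job())"
```

```text
the job is handed in; nothing more can be done
None
```

The strut channel is gripped in the clamp and the job is handed in, at about 26.7 s of the 72 s allowed. No verdict was reported.

I took the grey open channel across its width, laid it on the bed open side up and let go. After that I moved the jaw only with the trigger, in six full squeezes with full releases between them, then backed the arm well away.

**Last checks:**
- **Grip:** the jaw travelled about 29 mm in total, which puts the pad roughly 5 mm in. That corresponds to about 14–15 N. The last two squeezes moved the jaw no further, so the ratchet was slipping. The pad force is inferred from jaw travel, not measured directly.
- **Channel position:** its end is against the fixed jaw, with the centre at about y 39 mm, near x 0 and with its top about 86–87 mm up.
- **Trigger:** back in the same position as before the first squeeze.
- **Other fittings:** they look to be where they started in the last scene picture; I did not measure them.
- **Camera disagreement:** the cameras differed by 2–4 mm across the clamp, with the channel's x between −3 and +1 mm. That is within the 12 mm tolerance. The last top-camera length reading was cut short because the arm was in the way, so I did not use it.

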